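# Change the sample jars round between two balances

### The arm

A 6-joint arm with a two-finger parallel gripper is mounted at the origin on the work surface. World frame = base frame: x ahead of the robot, y to its left, z up, the work surface at z = 0. Lengths are in m, angles in rad, forces in N, time in s.
With the tool pointing down it reaches from about 0.375 to 0.9 m from the base axis. Payload 3.1 kg.
Tool frame: the origin (TCP) lies at the very end of the fingers, on their centre line; the grasp point (between the pads) lies 19 mm behind it; z points along the fingers, y is the line along which they close (so a half turn about z gives the same grasp; the last joint's range is limited). The gripper opens to 85 mm and grips with 20 to 120 N. Pads are 22 mm wide; open, the fingers measure 114 mm over their backs; the gripper's body (76 mm by 85 mm) begins 54 mm behind the grasp point. The pads swing forward as they close: fully open they stand 13 mm farther back than shut.
Start: joints at [-1.282, 0.527, 1.433, -0, 1.181, -0.178], TCP at [0.282, -0.558, 0.202] pointing down, gripper open.
Joint ranges: [-3.08, 3.08], [-0.75, 2.2], [0.22, 2.44], [-1.43, 4.57], [0, 2.65], [-2.85, 2.85]. Speed limits (rad/s): [2.79, 2.79, 3.14, 3.14, 3.14, 3.14].

### API

Orientations are given as a unit quaternion [x, y, z, w].
In Python, from station import sense, snapshot, camera_params, sign_off gives the robot as it stands.
- The arm moves only by the shell command python3 -m handwheel 'ROWS' [OPENING] [FORCE]. ROWS is JSON, a list that holds one entry, the list of rows, each a list of 4 numbers: the shift along the tool's x, y, z in units of 25 mm (1.0 is 25 mm), then the turn about the tool's z in units of 6 degrees (1.0 is 6 degrees). A call has 1 to 20 rows; each row shifts and turns the commanded pose from where the row before left it, along the tool's axes as they then stand; what a row does not reach is not made up. A row lasts 1/8 s, in which the tool goes at most 62.5 mm and 10.7 degrees, less where a joint would pass 70% of its speed; a pose out of reach is approached as far as the arm can. A call is refused whole if a number of a shift passes 1 or a number of a turn 1, either way. A call with a gripper value outside its range is refused whole. OPENING is the finger opening in mm, from 0 to 85.4, set as the call begins (- or left out, the last holds). The fingers move at their own pace and stop on an object; FORCE is the grip in N (left out, the last holds). Time passes only in rows, so rows that do not move let the fingers close. It gives the time, the measured TCP pose, the force, the opening and the grip force at its end, in the units of the state.
- sense(): the state, without advancing time (a new reading comes with each control period).
- snapshot(name): name is "side" or "top"; returns (picture, depth): 400x640x3 uint8, red, green, blue; 400x640 float32, m along the optical axis (not along the pixel's ray), 0 where there is no reading.
- camera_params(name): a dict with "mtx" (3x3 intrinsics, pixels), "D" ([k1, k2, p1, p2, k3] as OpenCV has them; the pictures are not rectified), "extrinsics" (4x4, takes a point from camera to world coordinates). Camera axes: x right, y up, looking along -z (the intrinsics and any distortion apply to the point x, -y, -z); pixel columns grow to the right and rows downward; lengths in m; the calibration is good to about 2 mm. A picture is of the moment at which its call begins. camera_params takes no time and is no camera call.
- sign_off(): hands the job in; it is judged then, once.
The state is a dict: "t": time; "q": joint angles; "qd": joint speeds; "tau": joint torques, N m; "tcp_pos": TCP position; "tool_rot": TCP orientation; "force": force on the tool from outside, world axes, zero at the start; "ft_torque": the same for the moment, N m; "finger_gap": opening from 0.0 (shut) to 1.0 (fully open); "gripper_force": force on a finger pad.
Only numpy, scipy, OpenCV 4.12 (cv2) and the standard library are available. Lean on these libraries where they do the work, as an engineer would, in place of code of your own. Each camera call takes 0.05 s, during which the arm holds its last target. There are 200 camera calls.

### The job

Every sample is to be read on both balances, so change the three jars round for the next reading: the blue-lidded jar goes from the large balance to the small one, the red-lidded jar from the orange tray to the large balance, and the green-lidded jar from the small balance into the tray. Never have two jars on one pan or in the tray at once: use the empty dark mat to park one on the way. Set each jar down gently (no dropping), upright in the middle of its pan or tray, let go of it, and do not disturb the glass bottle and the measuring cylinder.

Things in the scene. Friction and masses are not known exactly. Their poses are not given: they have to be found in the camera images.
- blue_jar: sample jar: white plastic, blue screw lid (the whole round top) and thin blue stripe on the label; 48 mm diameter throughout, 62 mm high, about 0.11 to 0.22 kg, rigid. Origin: centre of its underside; z up along its axis; round, so any grip yaw will do. Starts upright on the pan of the large balance, roughly in the middle.
- green_jar: sample jar: white plastic, green screw lid (the whole round top) and thin green stripe on the label; 48 mm diameter throughout, 62 mm high, about 0.11 to 0.22 kg, rigid. Origin: centre of its underside; z up along its axis; round, so any grip yaw will do. Starts upright on the pan of the small balance, roughly in the middle.
- red_jar: sample jar: white plastic, red screw lid (the whole round top) and thin red stripe on the label; 48 mm diameter throughout, 62 mm high, about 0.11 to 0.22 kg, rigid. Origin: centre of its underside; z up along its axis; round, so any grip yaw will do. Starts upright in the orange tray, roughly in the middle.
- large_balance: fixed balance, the larger: light grey housing 285 x 190 mm, blue-grey deck, round bright steel pan, 130 mm diameter. Origin: on the bench exactly under the pan's centre; the pan's flat rigid top is 80 mm above it, nothing is higher. z up; control panel to -x (reaches 200 mm from the origin), back 85 mm to +x, sides 95 mm either way.
- small_balance: fixed balance, the smaller: white top on black base 240 x 165 mm, black control panel, round light grey pan, 110 mm diameter. Origin: on the bench exactly under the pan's centre; the pan's flat rigid top is 60 mm above it, nothing is higher. z up; control panel to -x (reaches 165 mm from the origin), back 75 mm to +x, sides 83 mm either way.
- tray: orange open plastic sample tray, 116 x 116 mm outside, 108 x 108 mm inside, rim 16 mm high, with two small lugs at the rim. Fixed. Origin: centre of its underside; z up, x and y along its sides. The inner floor is 4 mm above the origin.
- mat: square flat dark grey rubber mat, 120 x 120 mm, 4 mm thick, empty at the start: the free spot for parking a jar. Fixed. Origin: centre of its underside; its top is 4 mm above; z up, x and y along its sides.
- bottle: bystander: clear glass reagent bottle with a yellow cap, 56 mm diameter, 102 mm high, loose, standing about 125 mm behind (+x of) the orange tray. Origin: centre of its underside, z up.
- cylinder: bystander: slim glass measuring cylinder, 160 mm high, tube 25 to 30 mm in diameter on a round grey foot of 60 mm, loose, standing about 125 mm behind (+x of) the dark mat. Origin: centre of its underside, z up.
Mind the look-alikes: they are no part of the job. There is more than one size of the blue_jar; the job needs the largest.

How it is judged:
On the way:
1. one jar has been parked: it stands upright and released on the dark mat, its axis within 40 mm of the mat's centre (((horizontal distance between blue_jar and mat below 0.04 m and z of blue_jar in the frame of mat between 0 and 0.008 m and angle between blue_jar's own z axis and vertical below 0.1 rad and linear speed of blue_jar below 0.02 m/s and contact force between the fingers and blue_jar below 0.1 N) or (horizontal distance between green_jar and mat below 0.04 m and z of green_jar in the frame of mat between 0 and 0.008 m and angle between green_jar's own z axis and vertical below 0.1 rad and linear speed of green_jar below 0.02 m/s and contact force between the fingers and green_jar below 0.1 N) or (horizontal distance between red_jar and mat below 0.04 m and z of red_jar in the frame of mat between 0 and 0.008 m and angle between red_jar's own z axis and vertical below 0.1 rad and linear speed of red_jar below 0.02 m/s and contact force between the fingers and red_jar below 0.1 N))), for 0.2 s.
At the end, for the whole second after the job is handed in: the blue jar stands on the small balance's pan, the red jar on the large balance's pan and the green jar in the orange tray, each upright (within 0.1 rad), released, at rest, with its axis within 15 mm of the centre of its pan or tray (horizontal distance between blue_jar and small_balance below 0.015 m and z of blue_jar in the frame of small_balance between 0.056 and 0.064 m and angle between each of blue_jar, green_jar, red_jar's own z axis and vertical below 0.1 rad and linear speed of each of blue_jar, green_jar, red_jar below 0.02 m/s and contact force between the fingers and blue_jar below 0.1 N and horizontal distance between green_jar and tray below 0.015 m and z of green_jar in the frame of tray between 0 and 0.008 m and contact force between the fingers and green_jar below 0.1 N and horizontal distance between red_jar and large_balance below 0.015 m and z of red_jar in the frame of large_balance between 0.076 and 0.084 m and contact force between the fingers and red_jar below 0.1 N); the robot touches nothing.
It fails at once if two jars are on the same pan or in the tray at once (((horizontal distance between each of blue_jar, green_jar and large_balance below 0.065 m and z of each of blue_jar, green_jar in the frame of large_balance below 0.086 m) or (horizontal distance between each of blue_jar, red_jar and large_balance below 0.065 m and z of each of blue_jar, red_jar in the frame of large_balance below 0.086 m) or (horizontal distance between each of green_jar, red_jar and large_balance below 0.065 m and z of each of green_jar, red_jar in the frame of large_balance below 0.086 m)) or ((horizontal distance between each of blue_jar, green_jar and small_balance below 0.055 m and z of each of blue_jar, green_jar in the frame of small_balance below 0.066 m) or (horizontal distance between each of blue_jar, red_jar and small_balance below 0.055 m and z of each of blue_jar, red_jar in the frame of small_balance below 0.066 m) or (horizontal distance between each of green_jar, red_jar and small_balance below 0.055 m and z of each of green_jar, red_jar in the frame of small_balance below 0.066 m)) or ((horizontal distance between each of blue_jar, green_jar and tray below 0.07 m and z of each of blue_jar, green_jar in the frame of tray below 0.01 m) or (horizontal distance between each of blue_jar, red_jar and tray below 0.07 m and z of each of blue_jar, red_jar in the frame of tray below 0.01 m) or (horizontal distance between each of green_jar, red_jar and tray below 0.07 m and z of each of green_jar, red_jar in the frame of tray below 0.01 m))).
It fails at once if a jar is dropped (it falls freely from more than about 1 cm) ((contact force between the fingers and blue_jar below 0.05 N and linear speed of blue_jar above 0.45 m/s) or (contact force between the fingers and green_jar below 0.05 N and linear speed of green_jar above 0.45 m/s) or (contact force between the fingers and red_jar below 0.05 N and linear speed of red_jar above 0.45 m/s)).
It fails at once if a jar is tipped by more than 0.6 rad (angle between any of blue_jar, green_jar, red_jar's own z axis and vertical above 0.6 rad).
It fails at once if the glass bottle or the measuring cylinder is shifted by more than 25 mm or tipped (distance of any of bottle, cylinder from where it was at the start of the episode above 0.025 m or angle between any of bottle, cylinder's own z axis and vertical above 0.35 rad).
It also fails if it takes over 102 s, if anything falls off the work surface, if the arm or the gripper's body presses on something with over 40 N, if the wrist force passes 120 N, or if a joint passes its speed limit or range.

## Working session

There is one attempt and no reset: what is moved stays moved. The work goes in short steps, Python scripts to look and compute and a shell command to move; the robot and the scene stay as the last step left them, time stands still between calls to the robot, and variables do not carry over. Pictures are saved under pics/ and viewed, at most 14 in all, crops included, and the job is handed in when it is done.

```bash
mkdir -p pics; ls; python3 - <<'E'
from station import *
import cv2,numpy as np
s=sense();print({k:np.round(v,3).tolist() for k,v in s.items()})
for n in("top","side"):
    im,d=snapshot(n);np.savez(f"{n}0.npz",im=im,d=d);cv2.imwrite(f"pics/{n}0.png",im[:,:,::-1])
    c=camera_params(n);print(n,np.round(c["mtx"],1).tolist(),c["D"],np.round(c["extrinsics"],3).tolist())
E
```

```text
pics
{'t': 0.0, 'q': [-1.281, 0.528, 1.434, 0.0, 1.181, -0.179], 'qd': [0.0, -0.0, 0.002, 0.001, 0.001, -0.0], 'tau': [-0.0, -44.235, -17.803, -0.0, 0.009, 0.0], 'tcp_pos': [0.282, -0.557, 0.201], 'tool_rot': [0.973, 0.232, -0.0, -0.001], 'force': [-0.006, -0.291, 0.363], 'ft_torque': [0.011, -0.03, 0.032], 'gripper_force': 0.0, 'finger_gap': 1.002}
top [[502.4, 0.0, 314.1], [0.0, 502.4, 198.5], [0.0, 0.0, 1.0]] [-0.08926573  0.          0.          0.          0.        ] [[0.082, 0.975, -0.208, 0.343], [-0.997, 0.079, -0.02, 0.001], [-0.004, 0.209, 0.978, 1.264], [0.0, 0.0, 0.0, 1.0]]
side [[459.8, 0.0, 314.3], [0.0, 459.8, 202.0], [0.0, 0.0, 1.0]] [0.04143426 0.         0.         0.         0.        ] [[-0.962, 0.198, -0.187, 0.339], [-0.272, -0.664, 0.697, 0.851], [0.014, 0.722, 0.692, 0.917], [0.0, 0.0, 0.0, 1.0]]
```

View pics/top0.png

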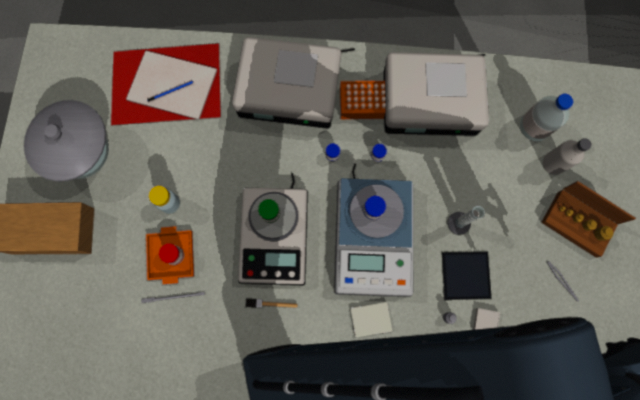

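View pics/side0.png

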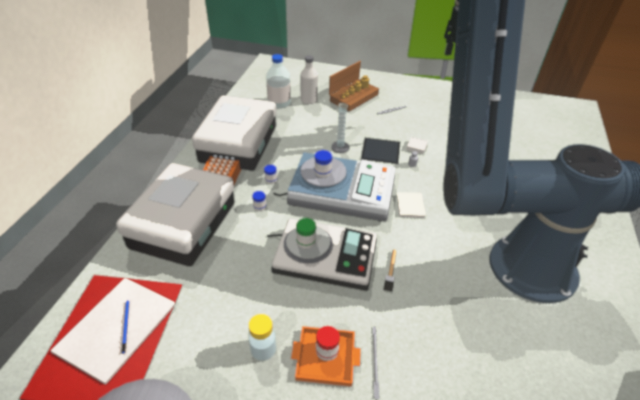

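The top view shows the blue lid on the large pan at (375,206), the green lid at (269,209), the red lid at (168,253), and the mat at (466,275). The cylinder foot is at (459,223) and the yellow-capped bottle at (160,197).

These could be mistaken for the blue jar: the small blue lids at (333,151) and (379,151), and the blue bottle cap at (565,101). I choose (375,206), since it is on the large pan and is the largest.

```bash
cat > h.py <<'E'
import cv2,numpy as np
from station import *
def cast(n,px,z):
    "pixels -> world points on plane height z"
    c=camera_params(n);E=np.array(c["extrinsics"])
    u=cv2.undistortPoints(np.float64(px).reshape(-1,1,2),np.array(c["mtx"]),np.array(c["D"]))[:,0]
    r=np.c_[u[:,0],-u[:,1],-np.ones(len(u))]@E[:3,:3].T
    return E[:3,3]+r*((z-E[2,3])/r[:,2])[:,None]
def cloud(n,d):
    h,w=d.shape;p=np.stack(np.meshgrid(np.arange(w),np.arange(h)),-1).reshape(-1,2)
    c=camera_params(n);E=np.array(c["extrinsics"])
    u=cv2.undistortPoints(np.float64(p).reshape(-1,1,2),np.array(c["mtx"]),np.array(c["D"]))[:,0]
    return ((np.c_[u[:,0],-u[:,1],-np.ones(len(u))]*d.reshape(-1,1))@E[:3,:3].T+E[:3,3]).reshape(h,w,3)
R={'blue':((105,130,60),(130,255,255)),'green':((45,90,30),(85,255,255)),'red':((172,150,80),(180,255,255)),'red2':((0,170,80),(5,255,255)),'yellow':((22,150,80),(32,255,255)),'orange':((6,150,80),(16,255,255))}
def mask(im,c):
    h=cv2.cvtColor(im,cv2.COLOR_RGB2HSV);m=cv2.inRange(h,*map(np.array,R[c]))
    return m|cv2.inRange(h,*map(np.array,R['red2'])) if c=='red' else m
def blobs(m,a=15):
    k,_,s,c=cv2.connectedComponentsWithStats(m);return [(s[i],c[i]) for i in range(1,k) if s[i][4]>a]
E
python3 - <<'E'
from h import *
Z=dict(blue=.142,green=.122,red=.066,yellow=.102,orange=.016)
for n in("top","side"):
    f=np.load(n+"0.npz");im,d=f['im'],f['d'];P=cloud(n,d)
    for c in Z:
        for s,ce in blobs(mask(im,c),40):
            b=s[:2]+(s[2:4]-1)/2
            p=cast(n,[b],Z[c])[0];j,i=ce.astype(int)
            print(n,c,s.tolist(),np.round(p,3),'depth',np.round(P[i,j],3))
im=np.load("top0.npz")['im'];cv2.imwrite("pics/crop0.png",cv2.resize(im[130:320,130:510],None,fx=2.1,fy=2.1,interpolation=2)[:,:,::-1])
E
```

```text
top blue [154, 81, 38, 17, 89] [0.825 0.389 0.142] depth [0.876 0.429 0.022]
top blue [557, 94, 16, 16, 196] [ 0.873 -0.566  0.142] depth [ 0.856 -0.546  0.18 ]
top blue [326, 143, 14, 15, 163] [ 0.701 -0.009  0.142] depth [ 0.73  -0.009  0.048]
top blue [372, 144, 14, 14, 157] [ 0.708 -0.116  0.142] depth [ 0.741 -0.125  0.046]
top blue [365, 195, 21, 22, 352] [ 0.577 -0.115  0.142] depth [ 0.578 -0.113  0.139]
top green [258, 199, 21, 21, 341] [0.553 0.129 0.122] depth [0.553 0.129 0.12 ]
top red [148, 44, 72, 74, 1426] [0.883 0.39  0.066] depth [0.939 0.365 0.018]
top red [112, 50, 79, 75, 2186] [0.859 0.473 0.066] depth [0.862 0.545 0.018]
top red [159, 243, 20, 20, 316] [0.437 0.364 0.066] depth [0.438 0.366 0.064]
top yellow [149, 185, 20, 21, 326] [0.569 0.397 0.102] depth [0.569 0.398 0.101]
top orange [340, 81, 45, 32, 968] [ 0.896 -0.078  0.016] depth [ 0.886 -0.071  0.042]
top orange [578, 182, 57, 37, 87] [ 0.666 -0.735  0.016] depth [ 0.646 -0.678  0.103]
top orange [563, 191, 54, 41, 328] [ 0.633 -0.688  0.016] depth [ 0.633 -0.677  0.029]
top orange [0, 203, 86, 50, 39
[... 928 characters left out ...]
 depth [0.851 0.32  0.006]
side red [21, 317, 146, 83, 3511] [0.861 0.538 0.066] depth [0.891 0.552 0.006]
side red [317, 327, 23, 21, 389] [0.434 0.37  0.066] depth [0.436 0.367 0.064]
side yellow [250, 315, 22, 23, 416] [0.565 0.404 0.102] depth [0.566 0.405 0.102]
side orange [592, 0, 48, 121, 3478] [-0.38  -1.225  0.016] depth [-0.424 -1.309 -0.   ]
side orange [632, 120, 8, 13, 46] [-0.361 -0.725  0.016] depth [-0.617 -1.296 -0.309]
side orange [624, 135, 16, 26, 170] [-0.325 -0.589  0.016] depth [-0.644 -1.289 -0.401]
side orange [228, 161, 11, 19, 114] [ 0.857 -0.121  0.016] depth [ 0.839 -0.094  0.045]
side orange [292, 327, 68, 58, 2412] [0.434 0.384 0.016] depth [0.433 0.391 0.018]
```

View pics/crop0.png

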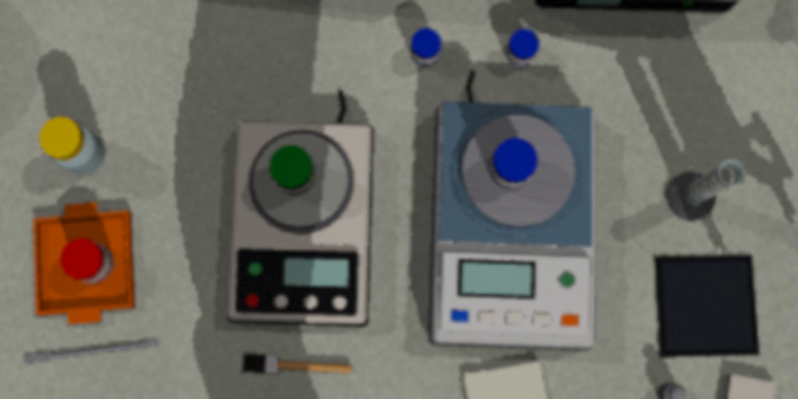

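The crop confirms the choice. The blue jar on the large pan has the bigger lid (21 px against 14 px) and its top is at z=0.14; the two small ones sit at 0.047. The red and green lids match their expected heights. Next come the centres of the pans, mat and tray.

```bash
python3 - <<'E'
from h import *
for n in("top","side"):
    f=np.load(n+"0.npz");im,d=f['im'],f['d'];P=cloud(n,d);hsv=cv2.cvtColor(im,cv2.COLOR_RGB2HSV)
    X,Y,Z=np.moveaxis(P,-1,0)
    def near(x,y,r): return np.hypot(X-x,Y-y)<r
    # pans by depth height
    for nm,x,y,z,r in(("L",.577,-.112,.08,.09),("S",.553,.131,.06,.075)):
        print(n,nm,'z hist',[int((near(x,y,r)&(abs(Z-z-k*.003)<.0015)).sum()) for k in range(-6,4)])
        m=(near(x,y,r)&(abs(Z-z)<.005)).astype(np.uint8)*255
        m=cv2.morphologyEx(m,cv2.MORPH_OPEN,np.ones((3,3)))
        p=P[m>0]; c,rad=cv2.minEnclosingCircle(np.float32(p[:,:2]));print('  depth circ',np.round(c,4),round(rad,4))
    # flat colour areas, rect
    g=((hsv[...,2]<60)&near(.43,-.33,.12)&(abs(Z)<.02)).astype(np.uint8)*255
    t=mask(im,'orange')&(near(.436,.37,.1).astype(np.uint8)*255)
    for nm,m,z in(("mat",g,.004),("tray",t,.016)):
        m=cv2.morphologyEx(m,cv2.MORPH_CLOSE,np.ones((9,9)))
        m=cv2.morphologyEx(m,cv2.MORPH_OPEN,np.ones((3,3)) if nm=="mat" else np.ones((25,25)))
        c=max(cv2.findContours(m,0,1)[0],key=cv2.contourArea)
        w=cast(n,c[:,0].astype(float),z)[:,:2];rc=cv2.minAreaRect(np.float32(w*1000));print(n,nm,np.round(rc[0],1),np.round(rc[1],1),round(rc[2],1))
    m=((hsv[...,1]<60)&near(.577,-.112,.085)&(Z>.065)).astype(np.uint8)*255
    if n=="top":
        for nm,px,z in(("L",[[460,170.5],[575,170.5],[517.5,113],[517.5,228]],.08),("S",[[249,181],[354,181],[301.5,130],[301.5,232]],.06)):
            w=cast(n,np.array(px)/2.1+130-.5+.24,z);print(nm,np.round(w,4).tolist(),w.mean(0).round(4))
        c=cast(n,np.array([[655,257],[750,255],[759,354],[661,356]])/2.1+130-.26,.004);print('mat',c.mean(0).round(4))
        c=cast(n,np.array([[34,218],[131,211],[133,306],[37,316]])/2.1+130-.26,.016);print('tray',c.mean(0).round(4),c.round(3).tolist())
    for nm,x,y in(("cyl",.55,-.31),):
        m=near(x,y,.06)&(Z>.1);print(nm,P[m].mean(0).round(3) if m.any() else None)
E
```

```text
top L z hist [492, 697, 383, 72, 82, 547, 827, 303, 24, 2]
  depth circ [ 0.5781 -0.1271] 0.0648
top S z hist [142, 419, 465, 145, 65, 328, 526, 228, 32, 4]
  depth circ [0.5495 0.1228] 0.0553
top mat [ 446.5 -368. ] [117.2 117.9] 5.1Traceback (most recent call last):
  File "<stdin>", line 18, in <module>
ValueError: max() iterable argument is empty
```

```bash
python3 - <<'E'
from h import *
for n in("top","side"):
    f=np.load(n+"0.npz");im,d=f['im'],f['d'];P=cloud(n,d);hsv=cv2.cvtColor(im,cv2.COLOR_RGB2HSV)
    X,Y,Z=np.moveaxis(P,-1,0)
    def near(x,y,r): return np.hypot(X-x,Y-y)<r
    for nm,x,y,z,r in(("L",.577,-.12,.08,.09),("S",.55,.125,.06,.07),("blue",.577,-.112,.142,.03),("green",.553,.131,.122,.03),("red",.437,.365,.066,.03),("cap",.569,.4,.102,.035)):
        m=(near(x,y,r)&(abs(Z-z)<.005)).astype(np.uint8)*255
        if z in(.08,.06): m=cv2.morphologyEx(m,cv2.MORPH_OPEN,np.ones((3,3)))
        p=P[m>0]; c,rad=cv2.minEnclosingCircle(np.float32(p[:,:2]));print(n,nm,'circ',np.round(c,4),round(rad,4),'mean',p.mean(0).round(4))
    m=near(.56,-.35,.08)&(Z>.13);print(n,"cyl",P[m].mean(0).round(3) if m.any() else None,m.sum())
    g=((hsv[...,2]<70)&near(.446,-.368,.1)&(abs(Z)<.02)).astype(np.uint8)*255
    t=((hsv[...,0]>4)&(hsv[...,0]<18)&(hsv[...,1]>140)&near(.436,.37,.09)).astype(np.uint8)*255
    for nm,m,z,k in(("mat",g,.004,3),("tray",t,.016,19)):
        m=cv2.morphologyEx(m,cv2.MORPH_CLOSE,np.ones((15,15)))
        m=cv2.morphologyEx(m,cv2.MORPH_OPEN,np.ones((k,k)))
        c=cv2.findContours(m,0,1)[0]
        if not c: print(n,nm,'none');continue
        c=max(c,key=cv2.contourArea)
        w=cast(n,c[:,0].astype(float),z)[:,:2];rc=cv2.minAreaRect(np.float32(w*1000));print(n,nm,np.round(rc[0],1),np.round(rc[1],1),round(rc[2],1))
    if n=="top":
        for nm,px,z in(("L",[[460,170.5],[575,170.5],[517.5,113],[517.5,228]],.08),("S",[[249,181],[354,181],[301.5,130],[301.5,232]],.06)):
            w=cast(n,np.array(px)/2.1+130-.26,z);print(nm,w.mean(0).round(4))
        c=cast(n,np.array([[655,257],[750,255],[759,354],[661,356]])/2.1+130-.26,.004);print('mat',c.mean(0).round(4))
        c=cast(n,np.array([[34,218],[131,211],[133,306],[37,316]])/2.1+130-.26,.016);print('tray',c.mean(0).round(4),c.round(3).tolist())
        print('tip0',sense()['tcp_pos'])
E
```

```text
top L circ [ 0.5781 -0.1271] 0.0648 mean [ 0.576  -0.1282  0.0795]
top S circ [0.5495 0.1228] 0.0553 mean [0.5445 0.1183 0.0597]
top blue circ [ 0.5779 -0.1158] 0.0242 mean [ 0.577  -0.1159  0.1413]
top green circ [0.5538 0.1292] 0.0244 mean [0.5534 0.1286 0.1217]
top red circ [0.4349 0.3649] 0.0249 mean [0.4364 0.3645 0.0658]
top cap circ [0.5686 0.3981] 0.0249 mean [0.5687 0.3977 0.1018]
top cyl [ 0.578 -0.348  0.147] 156
top mat [ 432.1 -369.1] [149.2 120.1] 4.8
top tray none
L [ 0.577  -0.1253  0.08  ]
S [0.5482 0.1216 0.06  ]
mat [ 0.4464 -0.3686  0.004 ]
tray [0.4359 0.3761 0.016 ] [[0.484, 0.444, 0.016], [0.502, 0.327, 0.016], [0.39, 0.31, 0.016], [0.368, 0.423, 0.016]]
tip0 [ 0.28162633 -0.5571452   0.20152211]
side L circ [ 0.576  -0.1261] 0.0662 mean [ 0.5727 -0.1131  0.08  ]
side S circ [0.5483 0.1239] 0.0562 mean [0.542  0.1355 0.0589]
side blue circ [ 0.5759 -0.1156] 0.0251 mean [ 0.5749 -0.1132  0.1416]
side green circ [0.5523 0.1292] 0.0252 mean [0.5517 0.1312 0.1218]
side red circ [0.4353 0.3669] 0.0249 mean [0.4348 0.3674 0.0651]
side cap circ [0.5677 0.3995] 0.025 mean [0.5667 0.4001 0.101 ]
side cyl [ 0.575 -0.345  0.148] 100
side mat [ 491.4 -323.7] [ 6.4 21.5] 11.4
side tray [436.  399.1] [117.6  87. ] 12.3
```

```bash
cat > d.py <<'E'
import sys,numpy as np
from station import sense
from scipy.spatial.transform import Rotation as R
s=sense();t=np.array(list(map(float,sys.argv[1:4])))
d=R.from_quat(s['tool_rot']).inv().apply(t-s['tcp_pos'])/.025
print('units',d.round(2),'rows>=',int(np.ceil(abs(d).max())),'pos',np.round(s['tcp_pos'],4),'t',round(s['t'],2),'F',np.round(s['force'],1),'gap',round(s['finger_gap'],3),'grip',s['gripper_force'],'q',np.round(s['q'],2))
E
python3 d.py .577 -.1157 .201
```

```text
units [ 18.51 -10.43   0.05] rows>= 19 pos [ 0.2816 -0.5571  0.2015] t 0.1 F [-0.1  0.3 -0.6] gap 0.998 grip 0.0 q [-1.28  0.53  1.43 -0.    1.18 -0.18]
```

```bash
python3 -m handwheel '[[[0.5,-0.3,0,0],[0.9,-0.5,0,0],[1,-0.56,0,0],[1,-0.56,0,0],[1,-0.56,0,0],[1,-0.56,0,0],[1,-0.56,0,0],[1,-0.56,0,0],[1,-0.56,0,0],[1,-0.56,0,0],[1,-0.56,0,0],[1,-0.56,0,0],[1,-0.56,0,0],[1,-0.56,0,0],[1,-0.56,0,0],[1,-0.56,0,0],[1,-0.56,0,0],[1,-0.56,0,0],[0.9,-0.5,0,0],[0.2,-0.2,0,0]]]' 85 40; python3 d.py .577 -.1157 .101
```

```text
t: 2.6
tcp_pos: [0.5767, -0.113, 0.2024]
tool_rot: [0.972, 0.233, -0.0, -0.0]
force: [-0.9, -0.2, 0.2]
finger_gap: 0.995
gripper_force: 0.0
units [-0.04  0.11  4.06] rows>= 5 pos [ 0.5767 -0.113   0.2024] t 2.6 F [-0.9 -0.2  0.2] gap 0.995 grip 0.0 q [-0.38  0.48  1.53  0.    1.14  0.72]
```

```bash
python3 -m handwheel '[[[-0.05,0.1,0.5,0],[0,0,0.8,0],[0,0,0.8,0],[0,0,0.8,0],[0,0,0.7,0],[0,0,0.45,0],[0,0,0,0]]]'; python3 -m handwheel '[[[0,0,0,0],[0,0,0,0],[0,0,0,0],[0,0,0,0],[0,0,0,0],[0,0,0,0],[0,0,0,0],[0,0,0,0]]]' 30 40; python3 d.py .577 -.1157 .2
```

```text
t: 3.48
tcp_pos: [0.5755, -0.1189, 0.1]
tool_rot: [0.973, 0.231, -0.001, -0.001]
force: [-0.6, 0.5, -0.1]
finger_gap: 0.99
gripper_force: 0.0
t: 4.47
tcp_pos: [0.5772, -0.1186, 0.1023]
tool_rot: [0.973, 0.232, 0.001, 0.0]
force: [-1.6, 0.8, 5.9]
finger_gap: 0.539
gripper_force: 40.7
units [ 0.05 -0.1  -3.91] rows>= 4 pos [ 0.5772 -0.1186  0.1023] t 4.47 F [-1.6  0.8  5.9] gap 0.539 grip 40.65347671508789 q [-0.39  0.61  1.61  0.    0.92  0.71]
```

```bash
python3 -m handwheel '[[[0,0,-0.2,0],[0,0,-0.5,0],[0,0,-0.8,0],[0,0,-0.9,0],[0,0,-0.9,0],[0,0,-0.6,0],[0,0,-0.1,0]]]'; python3 d.py .4464 -.3685 .2;python3 - <<'E'
from h import *
im,d=snapshot("side");cv2.imwrite("pics/s1.png",im[60:310,150:570,::-1])
E
```

```text
t: 5.35
tcp_pos: [0.5773, -0.1189, 0.2024]
tool_rot: [0.973, 0.232, 0.001, 0.001]
force: [-0.2, -0.6, -1.7]
finger_gap: 0.542
gripper_force: 41.3
units [-9.18  6.55  0.09] rows>= 10 pos [ 0.5773 -0.1189  0.2024] t 5.35 F [-0.2 -0.6 -1.7] gap 0.542 grip 41.32319211959839 q [-0.39  0.48  1.53 -0.    1.13  0.71]
```

View pics/s1.png

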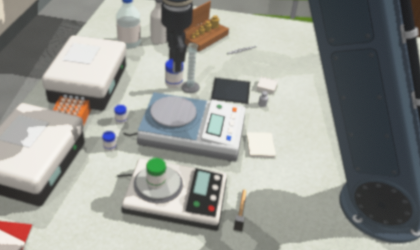

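The blue jar is lifted and held, seen at (173,72) in the crop, and the pan is empty. Moving to the mat.

```bash
python3 -m handwheel '[[[-0.3,0.2,0,0],[-0.6,0.4,0,0],[-0.9,0.65,0,0],[-0.9,0.65,0,0],[-0.9,0.65,0,0],[-0.9,0.65,0,0],[-0.9,0.65,0,0],[-0.9,0.65,0,0],[-0.9,0.65,0,0],[-0.9,0.65,0,0],[-0.7,0.5,0,0],[-0.3,0.2,0,0],[-0.1,0.1,0,0],[0,0,0,0]]]'; python3 d.py .4464 -.3685 .027
```

```text
t: 7.15
tcp_pos: [0.446, -0.3692, 0.2011]
tool_rot: [0.973, 0.232, 0.0, -0.0]
force: [0.6, -0.7, -1.4]
finger_gap: 0.542
gripper_force: 41.3
units [ 0.02 -0.01  6.96] rows>= 7 pos [ 0.446  -0.3692  0.2011] t 7.15 F [ 0.6 -0.7 -1.4] gap 0.542 grip 41.307851672172546 q [-0.88  0.47  1.55  0.    1.12  0.22]
```

```bash
python3 -m handwheel '[[[0,0,0.4,0],[0,0,0.8,0],[0,0,0.9,0],[0,0,0.9,0],[0,0,0.9,0],[0,0,0.9,0],[0,0,0.9,0],[0,0,0.6,0],[0,0,0.4,0],[0,0,0.1,0],[0,0,0.05,0],[0,0,0,0]]]'; python3 d.py .4464 -.3685 .026
```

```text
t: 8.65
tcp_pos: [0.4462, -0.37, 0.0305]
tool_rot: [0.973, 0.232, 0.0, 0.001]
force: [-0.2, 0.5, -1.6]
finger_gap: 0.535
gripper_force: 41.3
units [ 0.04 -0.05  0.18] rows>= 1 pos [ 0.4462 -0.37    0.0305] t 8.65 F [-0.2  0.5 -1.6] gap 0.535 grip 41.33610785007477 q [-0.89  0.71  1.68  0.    0.75  0.22]
```

```bash
python3 -m handwheel '[[[0,0,0.06,0],[0,0,0.04,0],[0,0,0,0]]]'|grep -E "^force|tcp"; python3 -m handwheel '[[[0,0,0.05,0],[0,0,0,0]]]'|grep -E "^force|tcp"
```

```text
tcp_pos: [0.4458, -0.3696, 0.0274]
force: [-0.5, -0.6, -2.4]
tcp_pos: [0.4459, -0.3697, 0.0264]
force: [-0.7, 0.7, 1.2]
```

```bash
python3 -m handwheel '[[[0,0,0.04,0],[0,0,0,0]]]'|grep -E "^force|tcp"
```

```text
tcp_pos: [0.446, -0.3697, 0.0263]
force: [-0.4, 1.5, 6.2]
```

Firm contact on the mat, so I release and rise.

```bash
python3 -m handwheel '[[[0,0,0,0],[0,0,0,0],[0,0,0,0],[0,0,0,0],[0,0,0,0],[0,0,0,0]]]' 85 40|grep -E "^force|tcp|gap|grip";  python3 -m handwheel '[[[0,0,-0.3,0],[0,0,-0.7,0],[0,0,-1,0],[0,0,-1,0],[0,0,-1,0],[0,0,-1,0],[0,0,-1,0],[0,0,-0.7,0],[0,0,-0.3,0],[0,0,0,0]]]'|grep tcp; python3 d.py .436 .366 .2; python3 - <<'E'
from h import *
im,d=snapshot("top");P=cloud("top",d);X,Y,Z=np.moveaxis(P,-1,0)
m=(np.hypot(X-.446,Y+.369)<.06)&(abs(Z-.066)<.008);print(m.sum(),P[m].mean(0).round(3) if m.any() else 0)
im,d=snapshot("side");P=cloud("side",d);X,Y,Z=np.moveaxis(P,-1,0)
m=(np.hypot(X-.446,Y+.369)<.06)&(abs(Z-.066)<.005);print(cv2.minEnclosingCircle(np.float32(P[m][:,:2])),P[m].mean(0).round(3))
E
```

```text
tcp_pos: [0.4458, -0.3697, 0.0251]
force: [0.2, 0.4, 0.5]
finger_gap: 0.994
gripper_force: 0.0
tcp_pos: [0.446, -0.3698, 0.2011]
units [ 1.292e+01 -2.645e+01  1.000e-02] rows>= 27 pos [ 0.446  -0.3698  0.2011] t 11.53 F [ 0.1 -0.3 -0.3] gap 0.996 grip 0.0 q [-0.89  0.47  1.55 -0.    1.12  0.22]
269 [ 0.448 -0.362  0.065]
((0.44268226623535156, -0.3667847514152527), 0.026720141991972923) [ 0.445 -0.365  0.066]
```

```bash
python3 -m handwheel '[[[0.2,-0.4,0,0],[0.4,-0.8,0,0],[0.49,-1,0,0],[0.49,-1,0,0],[0.49,-1,0,0],[0.49,-1,0,0],[0.49,-1,0,0],[0.49,-1,0,0],[0.49,-1,0,0],[0.49,-1,0,0],[0.49,-1,0,0],[0.49,-1,0,0],[0.49,-1,0,0],[0.49,-1,0,0],[0.49,-1,0,0],[0.49,-1,0,0],[0.49,-1,0,0],[0.49,-1,0,0],[0.49,-1,0,0],[0.49,-1,0,0]]]'|grep tcp; python3 d.py .436 .366 .2
```

```text
tcp_pos: [0.4381, 0.1667, 0.2002]
units [ 3.52 -7.15  0.01] rows>= 8 pos [0.4381 0.1667 0.2002] t 14.12 F [ 0.3  0.2 -0.8] gap 0.997 grip 0.0 q [0.12 0.32 1.81 0.   1.01 1.23]
```

```bash
python3 -m handwheel '[[[0.49,-1,0,0],[0.49,-1,0,0],[0.49,-1,0,0],[0.49,-1,0,0],[0.49,-1,0,0],[0.49,-1,0,0],[0.4,-0.8,0,0],[0.1,-0.2,0,0],[0,0,0,0]]]'|grep tcp; python3 d.py .436 .366 .026
```

```text
tcp_pos: [0.437, 0.3598, 0.2]
units [ 0.08 -0.24  6.96] rows>= 7 pos [0.437  0.3598 0.2   ] t 15.25 F [0.2 0.  0.4] gap 0.994 grip 0.0 q [ 0.49  0.45  1.58 -0.    1.11  1.59]
```

```bash
python3 -m handwheel '[[[0.08,-0.22,0.4,0],[0,0,0.8,0],[0,0,0.9,0],[0,0,0.9,0],[0,0,0.9,0],[0,0,0.9,0],[0,0,0.9,0],[0,0,0.7,0],[0,0,0.4,0],[0,0,0.1,0],[0,0,0,0]]]'|grep -E "^force|tcp";python3 -m handwheel '[[[0,0,0,0],[0,0,0,0],[0,0,0,0],[0,0,0,0],[0,0,0,0],[0,0,0,0],[0,0,0,0],[0,0,0,0]]]' 30 40|grep -E "^force|tcp|gap|grip"
```

```text
tcp_pos: [0.4371, 0.3659, 0.028]
force: [-0.2, 0.3, 0.0]
tcp_pos: [0.4371, 0.366, 0.0287]
force: [0.2, -0.6, 6.4]
finger_gap: 0.535
gripper_force: 40.2
```

```bash
python3 -m handwheel '[[[0,0,-0.2,0],[0,0,-0.5,0],[0,0,-0.8,0],[0,0,-1,0],[0,0,-1,0],[0,0,-1,0],[0,0,-1,0],[0,0,-0.8,0],[0,0,-0.5,0],[0,0,-0.3,0],[0,0,0,0]]]'|grep -E "^force|tcp|gap"; python3 d.py .577 -.1265 .205; python3 - <<'E'
from h import *
for n in("top","side"):
    im,d=snapshot(n);cv2.imwrite(f"pics/{n}2.png",im[:,:,::-1])
    P=cloud(n,d);X,Y,Z=np.moveaxis(P,-1,0)
    m=(np.hypot(X-.436,Y-.366)<.12)&(mask(im,'red')>0)&(Z>.17);print(n,m.sum(),P[m].mean(0).round(3) if m.any() else 0)
    for s,c in blobs(mask(im,'red'),30):print(s)
E
```

```text
tcp_pos: [0.4368, 0.3658, 0.2054]
force: [-0.3, 0.0, -1.2]
finger_gap: 0.537
units [-3.87e+00  2.01e+01  1.00e-02] rows>= 21 pos [0.4368 0.3658 0.2054] t 19.0 F [-0.3  0.  -1.2] gap 0.537 grip 41.110278367996216 q [ 0.5   0.45  1.57 -0.    1.12  1.6 ]
top 197 [0.426 0.36  0.242]
[ 148   44   72   74 1425]
[ 112   50   79   74 2137]
[135 243  22  13 197]
side 147 [0.448 0.372 0.241]
[  53  276   68   69 1008]
[319 276  10  21 150]
[136 281  45  19 373]
[  21  317  146   83 3470]
```

```bash
python3 -m handwheel '[[[-0.05,0.3,0,0],[-0.1,0.6,0,0],[-0.19,1,0,0],[-0.19,1,0,0],[-0.19,1,0,0],[-0.19,1,0,0],[-0.19,1,0,0],[-0.19,1,0,0],[-0.19,1,0,0],[-0.19,1,0,0],[-0.19,1,0,0],[-0.19,1,0,0],[-0.19,1,0,0],[-0.19,1,0,0],[-0.19,1,0,0],[-0.19,1,0,0],[-0.19,1,0,0],[-0.19,1,0,0],[-0.19,1,0,0],[-0.19,1,0,0]]]'|grep tcp;python3 -m handwheel '[[[-0.2,0.9,0,0],[-0.1,0.6,0,0],[-0.1,0.3,0,0],[0,0,0,0],[0,0,0,0]]]'|grep tcp; python3 d.py .577 -.1265 .106; python3 - <<'E'
from h import *
im,d=snapshot("top");np.savez("top3.npz",im=im,d=d);cv2.imwrite("pics/tray3.png",cv2.resize(im[180:320,90:260],None,fx=4,fy=4,interpolation=2)[:,:,::-1])
P=cloud("top",d);X,Y,Z=np.moveaxis(P,-1,0);hsv=cv2.cvtColor(im,cv2.COLOR_RGB2HSV)
t=((hsv[...,0]<18)&(hsv[...,1]>140)&(np.hypot(X-.436,Y-.376)<.1)).astype(np.uint8)*255
t=cv2.morphologyEx(t,cv2.MORPH_CLOSE,np.ones((7,7)));k=cv2.getStructuringElement(cv2.MORPH_ELLIPSE,(25,25));o=cv2.morphologyEx(t,cv2.MORPH_OPEN,k)
for nm,m in(("with lugs",t),("no lugs",o)):
    c=max(cv2.findContours(m,0,1)[0],key=cv2.contourArea);w=cast("top",c[:,0].astype(float),.016)[:,:2];print(nm,cv2.minAreaRect(np.float32(w*1000)))
p=P[(t>0)&(Z<.009)];print('floor',len(p),p.mean(0).round(4),cv2.minAreaRect(np.float32(p[:,:2]*1000)))
E
```

```text
tcp_pos: [0.5698, -0.098, 0.2049]
tcp_pos: [0.5812, -0.14, 0.2051]
units [ 0.1  -0.56  3.96] rows>= 4 pos [ 0.5812 -0.14    0.2051] t 22.23 F [ 0.6  1.3 -0.9] gap 0.532 grip 41.158509850502014 q [-0.42  0.49  1.5   0.    1.15  0.68]
with lugs ((438.2994384765625, 377.65234375), (139.19911193847656, 117.64994812011719), 8.408587455749512)
no lugs ((447.7160949707031, 396.61572265625), (95.14057159423828, 127.22570037841797), 59.920074462890625)
floor 1338 [0.4427 0.3912 0.0039] ((450.6713562011719, 400.0524597167969), (99.28076934814453, 149.69052124023438), 60.74540710449219)
```

View pics/tray3.png

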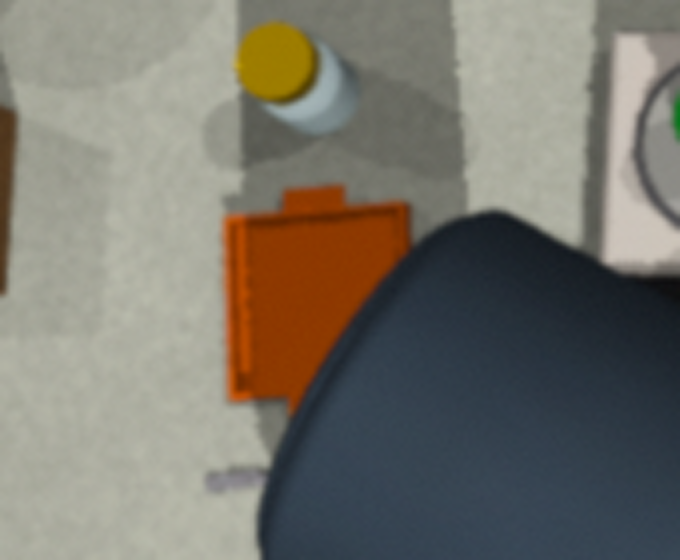

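```bash
python3 -m handwheel '[[[0.1,-0.3,0.3,0],[0,-0.25,0.7,0],[0,0,0.8,0],[0,0,0.8,0],[0,0,0.6,0],[0,0,0.4,0],[0,0,0.2,0],[0,0,0,0]]]'|grep -E "^force|tcp"; python3 d.py .577 -.1265 .104;python3 - <<'E'
from h import *
p=cast("top",np.array([[224,216],[408,202],[231,402]])/4+[90,180]-.375,.016);print(p.round(4),(p[1]+p[2])/2,np.linalg.norm(p[1]-p[0]),np.linalg.norm(p[2]-p[0]),np.linalg.norm(p[2]-p[1]))
E
```

```text
tcp_pos: [0.5776, -0.1275, 0.1101]
force: [0.4, 0.3, -1.4]
units [-0.01 -0.05  0.24] rows>= 1 pos [ 0.5776 -0.1275  0.1101] t 23.27 F [ 0.4  0.3 -1.4] gap 0.533 grip 41.162161231040955 q [-0.41  0.6   1.6   0.    0.94  0.7 ]
[[0.4834 0.4448 0.016 ]
 [0.5023 0.3283 0.016 ]
 [0.3681 0.4234 0.016 ]] [0.43517901 0.37583847 0.016     ] 0.11802084694346768 0.11728737478270289 0.16449894149752894
```

```bash
python3 -m handwheel '[[[0,0,0.06,0],[0,0,0.06,0],[0,0,0,0]]]'|grep -E "^force|tcp"; python3 -m handwheel '[[[0,0,0.06,0],[0,0,0,0]]]'|grep -E "^force|tcp"; python3 -m handwheel '[[[0,0,0.04,0],[0,0,0,0]]]'|grep -E "^force|tcp"
```

```text
tcp_pos: [0.5776, -0.1276, 0.1073]
force: [-0.8, 0.0, -1.5]
tcp_pos: [0.5775, -0.1274, 0.1056]
force: [0.2, -1.1, -1.9]
tcp_pos: [0.5776, -0.1275, 0.1048]
force: [-0.2, -0.7, -0.3]
```

```bash
python3 -m handwheel '[[[0,0,0.04,0],[0,0,0,0]]]'|grep -E "^force|tcp"
```

```text
tcp_pos: [0.5777, -0.1275, 0.1047]
force: [-2.1, -0.8, 5.9]
```

Contact on the large pan. I release, rise to 0.2 and check the placing.

```bash
python3 -m handwheel '[[[0,0,0,0],[0,0,0,0],[0,0,0,0],[0,0,0,0],[0,0,0,0],[0,0,0,0]]]' 85 40|grep -E "^force|tcp|gap";  python3 -m handwheel '[[[0,0,-0.3,0],[0,0,-0.7,0],[0,0,-1,0],[0,0,-1,0],[0,0,-0.7,0],[0,0,-0.2,0],[0,0,0,0]]]'|grep tcp; python3 d.py .553 .129 .2
```

```text
tcp_pos: [0.5776, -0.1275, 0.1036]
force: [-0.5, -0.7, 0.3]
finger_gap: 0.997
tcp_pos: [0.5777, -0.1275, 0.2018]
units [ 3.75 -9.6   0.07] rows>= 10 pos [ 0.5777 -0.1275  0.2018] t 26.02 F [-0.8 -0.1  0.1] gap 0.997 grip 0.0 q [-0.41  0.48  1.52  0.    1.14  0.7 ]
```

```bash
python3 -m handwheel '[[[0.1,-0.3,0,0],[0.25,-0.6,0,0],[0.4,-1,0,0],[0.4,-1,0,0],[0.4,-1,0,0],[0.4,-1,0,0],[0.4,-1,0,0],[0.4,-1,0,0],[0.4,-1,0,0],[0.3,-0.8,0,0],[0.2,-0.5,0,0],[0.1,-0.3,0,0],[0,-0.1,0,0],[0,0,0,0],[0,0,0,0]]]'|grep tcp; python3 d.py .553 .129 .081; python3 - <<'E'
from h import *
for n in("top","side"):
    im,d=snapshot(n);P=cloud(n,d);X,Y,Z=np.moveaxis(P,-1,0)
    m=(np.hypot(X-.577,Y+.1265)<.05)&(abs(Z-.142)<.005);p=P[m];print(n,m.sum(),np.round(cv2.minEnclosingCircle(np.float32(p[:,:2]))[0],4) if len(p) else 0)
    m=(np.hypot(X-.577,Y+.1265)<.09)&(abs(Z-.08)<.005);p=P[m];print(np.round(cv2.minEnclosingCircle(np.float32(p[:,:2]))[0],4) if len(p) else 0)
E
```

```text
tcp_pos: [0.5532, 0.1284, 0.2012]
units [ 0.   -0.03  4.81] rows>= 5 pos [0.5532 0.1284 0.2012] t 27.9 F [ 0.4  0.3 -0.3] gap 0.994 grip 0.0 q [ 0.03  0.45  1.58 -0.    1.11  1.14]
top 323 [ 0.5769 -0.1267]
[ 0.5777 -0.1252]
side 146 [ 0.576  -0.1276]
[ 0.5656 -0.1278]
```

Red is within 2 mm of the large pan's centre. Grasping green next.

```bash
python3 -m handwheel '[[[0,0,0.4,0],[0,0,0.8,0],[0,0,0.9,0],[0,0,0.9,0],[0,0,0.8,0],[0,0,0.6,0],[0,0,0.3,0],[0,0,0,0]]]'|grep -E "^force|tcp";python3 -m handwheel '[[[0,0,0,0],[0,0,0,0],[0,0,0,0],[0,0,0,0],[0,0,0,0],[0,0,0,0],[0,0,0,0],[0,0,0,0]]]' 30 40|grep -E "^force|tcp|gap|grip";python3 -m handwheel '[[[0,0,-0.2,0],[0,0,-0.5,0],[0,0,-0.8,0],[0,0,-0.9,0],[0,0,-0.9,0],[0,0,-0.8,0],[0,0,-0.5,0],[0,0,-0.2,0],[0,0,0,0]]]'|grep -E "^force|tcp|gap"; python3 d.py .4355 .376 .202
```

```text
tcp_pos: [0.5528, 0.129, 0.0832]
force: [0.3, 0.3, 0.0]
tcp_pos: [0.5536, 0.1291, 0.0848]
force: [-1.6, -0.9, 6.3]
finger_gap: 0.539
gripper_force: 40.4
tcp_pos: [0.5528, 0.129, 0.2036]
force: [0.5, -0.7, -2.7]
finger_gap: 0.536
units [  0.27 -10.94   0.06] rows>= 11 pos [0.5528 0.129  0.2036] t 31.12 F [ 0.5 -0.7 -2.7] gap 0.536 grip 41.29404902458191 q [ 0.03  0.45  1.58 -0.    1.12  1.14]
```

```bash
python3 -m handwheel '[[[0,-0.3,0,0],[0.02,-0.6,0,0],[0.03,-1,0,0],[0.03,-1,0,0],[0.03,-1,0,0],[0.03,-1,0,0],[0.03,-1,0,0],[0.03,-1,0,0],[0.03,-1,0,0],[0.03,-1,0,0],[0.02,-0.9,0,0],[0,-0.6,0,0],[0,-0.4,0,0],[0,-0.1,0,0],[0,0,0,0],[0,0,0,0]]]'|grep tcp; python3 d.py .4355 .376 .034
```

```text
tcp_pos: [0.4368, 0.3748, 0.2037]
units [-0.02 -0.07  6.79] rows>= 7 pos [0.4368 0.3748 0.2037] t 33.12 F [-0.6  0.5 -1.6] gap 0.534 grip 41.304917335510254 q [ 0.52  0.46  1.56 -0.    1.12  1.62]
```

```bash
python3 -m handwheel '[[[0,-0.05,0.4,0],[0,0,0.8,0],[0,0,0.9,0],[0,0,0.9,0],[0,0,0.9,0],[0,0,0.9,0],[0,0,0.9,0],[0,0,0.6,0],[0,0,0.4,0],[0,0,0.1,0],[0,0,0,0]]]'|grep -E "^force|tcp"; python3 -m handwheel '[[[0,0,0.06,0],[0,0,0.06,0],[0,0,0,0]]]'|grep -E "^force|tcp"; python3 -m handwheel '[[[0,0,0.04,0],[0,0,0,0]]]'|grep -E "^force|tcp"
```

```text
tcp_pos: [0.4362, 0.3767, 0.034]
force: [-0.3, -0.1, -2.3]
tcp_pos: [0.4358, 0.3765, 0.0308]
force: [0.3, -0.7, -2.5]
tcp_pos: [0.4358, 0.3765, 0.0296]
force: [-0.7, -0.3, -2.1]
```

```bash
python3 -m handwheel '[[[0,0,0.04,0],[0,0,0,0]]]'|grep -E "^force|tcp"; python3 -m handwheel '[[[0,0,0.03,0],[0,0,0,0]]]'|grep -E "^force|tcp"
```

```text
tcp_pos: [0.4359, 0.3766, 0.0289]
force: [-0.7, -0.4, 0.4]
tcp_pos: [0.436, 0.3767, 0.0288]
force: [-1.1, 0.3, 5.2]
```

```bash
python3 -m handwheel '[[[0,0,0,0],[0,0,0,0],[0,0,0,0],[0,0,0,0],[0,0,0,0],[0,0,0,0]]]' 85 40|grep -E "^force|gap";  python3 -m handwheel '[[[0,0,-0.3,0],[0,0,-0.7,0],[0,0,-1,0],[0,0,-1,0],[0,0,-1,0],[0,0,-1,0],[0,0,-1,0],[0,0,-0.7,0],[0,0,-0.3,0],[0,0,0,0]]]'|grep tcp; python3 d.py .4455 -.368 .203
```

```text
force: [-0.6, 0.6, 0.8]
finger_gap: 0.998
tcp_pos: [0.436, 0.3766, 0.2039]
units [-1.309e+01  2.676e+01  1.000e-02] rows>= 27 pos [0.436  0.3766 0.2039] t 37.62 F [ 0.7  0.6 -0.6] gap 0.997 grip 0.0 q [0.52 0.46 1.56 0.   1.12 1.62]
```

```bash
python3 -m handwheel '[[[-0.2,0.4,0,0],[-0.4,0.8,0,0],[-0.48,1,0,0],[-0.48,1,0,0],[-0.48,1,0,0],[-0.48,1,0,0],[-0.48,1,0,0],[-0.48,1,0,0],[-0.48,1,0,0],[-0.48,1,0,0],[-0.48,1,0,0],[-0.48,1,0,0],[-0.48,1,0,0],[-0.48,1,0,0],[-0.48,1,0,0],[-0.48,1,0,0],[-0.48,1,0,0],[-0.48,1,0,0],[-0.48,1,0,0],[-0.48,1,0,0]]]'|grep tcp; python3 d.py .4455 -.368 .203; python3 - <<'E'
from h import *
for n in("top","side"):
    im,d=snapshot(n);P=cloud(n,d);X,Y,Z=np.moveaxis(P,-1,0)
    for nm,x,y,z in(("green",.436,.376,.066),("blue",.4455,-.368,.066),("red",.577,-.1265,.142)):
        p=P[(np.hypot(X-x,Y-y)<.045)&(abs(Z-z)<.005)];print(n,nm,len(p),np.round(cv2.minEnclosingCircle(np.float32(p[:,:2])),4).tolist() if len(p) and 0 else (np.round(cv2.minEnclosingCircle(np.float32(p[:,:2]))[0],4),p.mean(0).round(4)) if len(p) else 0)
E
```

```text
tcp_pos: [0.4443, -0.1574, 0.2024]
units [-3.75  7.54 -0.03] rows>= 8 pos [ 0.4443 -0.1574  0.2024] t 40.12 F [-0.3 -0.  -0.1] gap 0.992 grip 0.0 q [-0.58  0.32  1.8  -0.    1.02  0.53]
top green 293 (array([0.4364, 0.376 ]), array([0.4364, 0.3769, 0.0658]))
top blue 290 (array([ 0.4463, -0.3666]), array([ 0.4457, -0.3671,  0.0653]))
top red 324 (array([ 0.5769, -0.1269]), array([ 0.5764, -0.1274,  0.1414]))
side green 409 (array([0.4351, 0.3778]), array([0.4349, 0.3786, 0.0651]))
side blue 99 (array([ 0.4464, -0.3659]), array([ 0.4443, -0.361 ,  0.0653]))
side red 171 (array([ 0.5759, -0.1259]), array([ 0.5744, -0.1255,  0.1418]))
```

```bash
python3 -m handwheel '[[[-0.45,0.9,0,0],[-0.5,1,0,0],[-0.5,1,0,0],[-0.5,1,0,0],[-0.5,1,0,0],[-0.5,1,0,0],[-0.4,0.8,0,0],[-0.3,0.5,0,0],[-0.1,0.2,0,0],[0,0.05,0,0],[0,0,0,0],[0,0,0,0]]]'|grep tcp; python3 d.py .4462 -.3668 .029
```

```text
tcp_pos: [0.4465, -0.3639, 0.203]
units [-0.06  0.1   6.96] rows>= 7 pos [ 0.4465 -0.3639  0.203 ] t 41.73 F [-0.6 -0.1  0.8] gap 0.996 grip 0.0 q [-0.88  0.46  1.56  0.    1.12  0.22]
```

```bash
python3 -m handwheel '[[[-0.05,0.1,0.4,0],[0,0,0.8,0],[0,0,0.9,0],[0,0,0.9,0],[0,0,0.9,0],[0,0,0.9,0],[0,0,0.9,0],[0,0,0.7,0],[0,0,0.4,0],[0,0,0.15,0],[0,0,0,0]]]'|grep -E "^force|tcp";python3 -m handwheel '[[[0,0,0,0],[0,0,0,0],[0,0,0,0],[0,0,0,0],[0,0,0,0],[0,0,0,0],[0,0,0,0],[0,0,0,0]]]' 30 40|grep -E "^force|tcp|gap|grip";python3 -m handwheel '[[[0,0,-0.2,0],[0,0,-0.5,0],[0,0,-0.8,0],[0,0,-1,0],[0,0,-1,0],[0,0,-1,0],[0,0,-1,0],[0,0,-0.8,0],[0,0,-0.5,0],[0,0,-0.2,0],[0,0,0,0]]]'|grep -E "^force|tcp|gap"; python3 d.py .549 .1233 .203
```

```text
tcp_pos: [0.4466, -0.3676, 0.0293]
force: [-0.1, 0.7, -0.2]
tcp_pos: [0.4467, -0.3677, 0.0301]
force: [-0.9, 1.0, 4.6]
finger_gap: 0.531
gripper_force: 40.2
tcp_pos: [0.4463, -0.3672, 0.204]
force: [-0.1, -0.5, -1.8]
finger_gap: 0.543
units [ 12.52 -15.66   0.05] rows>= 16 pos [ 0.4463 -0.3672  0.204 ] t 45.48 F [-0.1 -0.5 -1.8] gap 0.543 grip 41.26986622810364 q [-0.88  0.46  1.55 -0.    1.13  0.22]
```

```bash
python3 -m handwheel '[[[0.25,-0.3,0,0],[0.5,-0.6,0,0],[0.8,-1,0,0],[0.8,-1,0,0],[0.8,-1,0,0],[0.8,-1,0,0],[0.8,-1,0,0],[0.8,-1,0,0],[0.8,-1,0,0],[0.8,-1,0,0],[0.8,-1,0,0],[0.8,-1,0,0],[0.8,-1,0,0],[0.8,-1,0,0],[0.8,-1,0,0],[0.65,-0.9,0,0],[0.5,-0.6,0,0],[0.2,-0.25,0,0],[0,0,0,0],[0,0,0,0]]]'|grep tcp; python3 d.py .549 .1233 .09
```

```text
tcp_pos: [0.5487, 0.122, 0.204]
units [ 0.04 -0.04  4.56] rows>= 5 pos [0.5487 0.122  0.204 ] t 47.98 F [-0.2 -0.6 -2.5] gap 0.534 grip 41.279743909835815 q [ 0.02  0.44  1.59 -0.    1.11  1.12]
```

```bash
python3 -m handwheel '[[[0,0,0.3,0],[0,0,0.7,0],[0,0,0.9,0],[0,0,0.9,0],[0,0,0.8,0],[0,0,0.5,0],[0,0,0.3,0],[0,0,0.1,0],[0,0,0,0]]]'|grep -E "^force|tcp"; python3 -m handwheel '[[[0,0,0.06,0],[0,0,0,0]]]'|grep -E "^force|tcp"; python3 -m handwheel '[[[0,0,0.04,0],[0,0,0,0]]]'|grep -E "^force|tcp"
```

```text
tcp_pos: [0.5493, 0.1227, 0.092]
force: [0.0, -0.0, -2.1]
tcp_pos: [0.5491, 0.1228, 0.0905]
force: [0.7, 0.4, -2.6]
tcp_pos: [0.5489, 0.1228, 0.0891]
force: [0.6, -0.4, -2.4]
```

```bash
python3 -m handwheel '[[[0,0,0.05,0],[0,0,0.03,0],[0,0,0,0]]]'|grep -E "^force|tcp"; python3 -m handwheel '[[[0,0,0.04,0],[0,0,0,0]]]'|grep -E "^force|tcp"
```

```text
tcp_pos: [0.5488, 0.1227, 0.087]
force: [0.2, -0.1, -2.2]
tcp_pos: [0.549, 0.1228, 0.0863]
force: [0.6, -1.1, -0.9]
```

```bash
python3 -m handwheel '[[[0,0,0.04,0],[0,0,0,0]]]'|grep -E "^force|tcp"
```

```text
tcp_pos: [0.5492, 0.1229, 0.0862]
force: [-1.0, 0.8, 5.2]
```

```bash
python3 -m handwheel '[[[0,0,0,0],[0,0,0,0],[0,0,0,0],[0,0,0,0],[0,0,0,0],[0,0,0,0]]]' 85 40|grep -E "^force|gap";  python3 -m handwheel '[[[0,0,-0.3,0],[0,0,-0.7,0],[0,0,-1,0],[0,0,-1,0],[0,0,-1,0],[0,0,-0.7,0],[0,0,-0.3,0],[0,0,0,0]]]'|grep tcp; python3 -m handwheel '[[[-0.5,0.6,0,0],[-0.8,0.6,0,0],[-0.8,0.6,0,0],[-0.8,0.6,0,0],[-0.8,0.6,0,0],[-0.5,0.4,0,0],[-0.2,0.2,0,0],[0,0,0,0],[0,0,0,0]]]'|grep tcp; python3 - <<'E'
from h import *
for n in("top","side"):
    im,d=snapshot(n);cv2.imwrite(f"pics/{n}9.png",im[:,:,::-1]);P=cloud(n,d);X,Y,Z=np.moveaxis(P,-1,0)
    for nm,x,y,z,r in(("green",.436,.376,.066,.045),("blue",.549,.1233,.122,.045),("red",.577,-.1265,.142,.045),("S pan",.549,.1233,.06,.07),("L pan",.577,-.1265,.08,.085),("cap",.569,.4,.102,.035)):
        m=((np.hypot(X-x,Y-y)<r)&(abs(Z-z)<.005)).astype(np.uint8)
        if 'pan' in nm:m=cv2.morphologyEx(m,cv2.MORPH_OPEN,np.ones((3,3)))
        p=P[m>0]
        if len(p):c,rr=cv2.minEnclosingCircle(np.float32(p[:,:2]));print(n,nm,len(p),np.round(c,4),round(rr,4),p[:,2].mean().round(4))
    m=(np.hypot(X-.577,Y+.347)<.08)&(Z>.13);print("cyl",P[m].mean(0).round(3) if m.any() else 0)
E
```

```text
force: [-0.5, 0.0, -0.5]
finger_gap: 0.993
tcp_pos: [0.549, 0.1227, 0.2106]
tcp_pos: [0.4916, -0.0068, 0.2101]
top green 297 [0.4364 0.3776] 0.025 0.0658
top blue 323 [0.5493 0.1229] 0.0248 0.1217
top red 292 [ 0.5771 -0.1264] 0.0243 0.1414
top S pan 598 [0.5503 0.1247] 0.0547 0.0598
top L pan 948 [ 0.5777 -0.127 ] 0.065 0.0796
top cap 302 [0.569 0.398] 0.0248 0.1018
cyl [ 0.578 -0.348  0.148]
side green 403 [0.436  0.3773] 0.0252 0.0653
side blue 249 [0.5478 0.1235] 0.0253 0.1217
side red 165 [ 0.5761 -0.1283] 0.0261 0.1418
side S pan 760 [0.5482 0.1245] 0.0569 0.0587
side L pan 773 [ 0.5774 -0.1271] 0.067 0.0802
side cap 400 [0.5678 0.4001] 0.0251 0.101
cyl 0
```

View pics/side9.png

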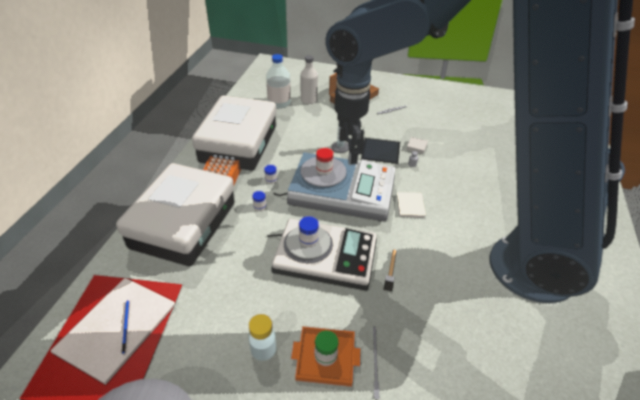

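The side view shows blue on the small pan (309,228), red on the large pan (324,160) and green in the tray (326,345). All are upright and within 2 mm of centre, the bystanders have not moved, and the gripper is clear.

```bash
python3 -c "from station import sign_off;print(sign_off())"
```

```text
the job is handed in; nothing more can be done
None
```

The job is handed in: the blue jar is on the small balance, red on the large balance and green in the tray, each measured within about 2 mm of centre, and the bottle and cylinder were not disturbed.

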